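Put a sample vial away in a press-lid tub

ROBOT

A 6-joint arm with a two-finger parallel gripper is mounted at the origin on a cart in front of the work surface, level with it; the furniture and walls round the work are solid. World frame = base frame: x ahead of the robot, y to its left, z up, the work surface at z = 0. Lengths are in m, angles in rad, forces in N, time in s.
With the tool pointing down it reaches from about 0.35 to 0.775 m from the base axis. Payload 7.3 kg.
Tool frame: the origin (TCP) lies at the very end of the fingers, on their centre line; the grasp point (between the pads) lies 19 mm behind it; z points along the fingers, y is the line along which they close (so a half turn about z gives the same grasp; the last joint's range is limited). The gripper opens to 92 mm and grips with 3 to 60 N. Pads are 19 mm wide; open, the fingers measure 130 mm over their backs; the gripper's body (75 mm by 190 mm) begins 47 mm behind the grasp point.
Start: joints at [-1.281, 0.342, 1.524, -0, 1.275, -0.146], TCP at [0.222, -0.476, 0.227] pointing down, gripper open.
Joint ranges: [-2.53, 2.53], [-0.77, 2.02], [0.04, 2.7], [-1, 4.14], [0.28, 2.66], [-3.11, 3.11]. Speed limits (rad/s): [2.57, 2.57, 3.14, 3.14, 3.14, 3.14].

INTERFACE

Orientations are given as [roll, pitch, yaw] about the fixed x, y, z axes, in that order (R = Rz(yaw) Ry(pitch) Rx(roll)).
In Python, from cell import telemetry, eyes, job gives the robot as it stands.
- The arm moves only by the tool apply_moves, never from a script. Its arguments are lists of equal length, an entry for each row: "delta_pos": the shift along the world's x, y, z each as a share of 0.4 m, from -1 to 1, a list of three; "dr": the turn, a rotation vector about the world's x, y, z each as a share of 0.5 rad, from -1 to 1, a list of three; "jaw": the opening, from 0 (shut) to 1 (fully open). A call has 1 to 8 rows; each row is the pose to reach, as a shift and turn from the pose commanded when the call began; what a row does not reach only later rows make up. A row lasts 1/12 s, in which the tool goes at most 41.7 mm and 7.16 degrees, less where a joint would pass 70% of its speed; a pose out of reach is approached as far as the arm can. A call with a number of a shift or a turn outside -1 to 1 is refused whole. A call with a gripper value outside its range is refused whole. The fingers move at their own pace and stop on an object; "force" is the grip in N (left out, the last holds). Time passes only in rows, so rows that repeat a pose let the fingers close. It gives the time, the measured TCP pose, the force, the opening and the grip force at its end, in the units of the state.
- telemetry.observe(): the state, without advancing time (a new reading comes with each control period).
- eyes.read_camera(name): name is "scene" or "side" or "wrist"; returns the picture (480x640x3 uint8, red, green, blue); there is no depth.
- eyes.camera_model(name): a dict with "vertical_fov" (degrees; the focal length in pixels is half the picture's height over the tangent of half this angle, whatever the lens; pixels are square), "cx", "cy" (the principal point, pixels), "rvec" (rotation vector, rad) and "tvec" (3), from world to camera coordinates, as OpenCV has them; the wrist camera has in their place "hand_eye" (4x4, takes a point from camera to tool coordinates, whose origin is the TCP and whose axes are the flange's). Camera axes: x right, y down, z forward; pixel columns grow to the right and rows downward; lengths in m; the calibration is good to about 2 mm. A picture is of the moment at which its call begins: read the wrist's pose just before it. camera_model takes no time and is no camera call.
- job.hand_in(): hands the job in; it is judged then, once.
The state is a dict: "time": time; "qpos": joint angles; "qvel": joint speeds; "joint_efforts": joint torques, N m; "tool_pos": TCP position; "tool_rot": TCP orientation; "contact_force": force on the tool from outside, world axes, zero at the start; "torque": the same for the moment, N m; "opening": finger opening in m; "grip_force": force on a finger pad.
Only numpy, scipy, OpenCV 4.12 (cv2) and the standard library are available. Lean on these libraries where they do the work, as an engineer would, in place of code of your own. Each camera call takes 0.05 s, during which the arm holds its last target. There are 200 camera calls.

TASK

Put the sample vial that stands by itself on the bench away: stand it upright in the open grey tub, then take the tub's lid from its sloping rest and press it down onto the rim until it snaps fully home, level all round. Leave the closed tub standing upright on the bench, and do not disturb the other things on the bench.

Things in the scene. Friction and masses are not known exactly. Their poses are not given: they have to be found in the camera images.
- sample_vial: round vial with a screw cap, 25 mm in diameter, 64 mm tall, the only one that stands by itself on the bench (others stand in a rack at the left and are not part of the job); origin at the centre of its underside, z up along it. Its solid shape ends at 58 mm. Hold it near the top, so that the gripper stays clear of the tub's rim.
- storage_tub: open round grey plastic tub, loose, 130 mm outside diameter, 83 mm tall; origin at the centre of its underside, z up. Walls 4 mm (bore 122 mm); inner floor at z = 5 mm. Four small steel spring catches, 90 degrees apart, stand 4 to 5 mm into the bore about 4 mm below the rim: 113 mm clear between facing catches.
- tub_lid: round grey press-on lid with a black bar handle; origin at the centre of the underside of its flange, z out of its top, x along the handle. Flange 142 mm across, 6 mm thick; below it a plug 14 mm deep (109 mm across at the bottom, widening to a 118 mm bead). It starts plug down on the sloping rest, tilted 35 degrees, x pointing up the slope.
- lid_handle (a point): middle of the lid's handle, 23 mm above the lid's origin, axes as the lid's: an upright bar 76 mm along x, 16 mm thick along y, reaching from 6 to 40 mm above the lid's origin
- tub_rim (a point): centre of the tub's mouth, level with its rim, 83 mm above the tub's origin. Set loosely on, the lid stops on the catches some 5 to 8 mm proud, often a little aslant; about 10 to 20 N straight down over its middle snaps it home, flange on the rim, so that the lid's origin coincides with this point
- lid_rest: fixed aluminium rest; origin at the centre of its underside, z up. A plate 146 x 118 mm rises at 35 degrees towards the rest's +x (roughly away from the robot), its middle 56 mm above the bench. Two steel pegs, 8 mm thick, 26 mm long, stand square out of the plate near its low edge and hold the lid's edge: lift the lid square off the plate by 30 mm to clear them.
- closed_tub: bystander: small white tub with its screw lid on, 71 mm wide, 68 mm tall; origin at the centre of its underside
- timer_box: bystander: flat white timer with buttons, 66 x 62 x 21 mm; origin at the centre of its underside
- wash_flask: bystander: wash bottle with a bent spout, 58 x 92 mm, 177 mm tall; origin at the centre of its underside
- glass_beaker: bystander: small glass beaker, 50 mm wide, 63 mm tall; origin at the centre of its underside
Mind the look-alikes: they are no part of the job. What is shaped like the sample_vial but orange or red is not meant.

How it is judged:
By the outcome, as a careful person would: the job done as asked, in the order asked, and still so for the second after the job is handed in, with the robot touching nothing.
It also fails if it takes over 58 s, if anything falls off the work surface, if the arm or the gripper's body presses on something with over 40 N, if the wrist force passes 120 N, or if a joint passes its speed limit or range.

## Working session

There is one attempt and no reset: what is moved stays moved. The work goes in short steps, Python scripts to look and compute and a tool call to move; the robot and the scene stay as the last step left them, time stands still between calls to the robot, and variables do not carry over. Pictures are saved under pics/ and viewed, at most 10 in all, crops included, and the job is handed in when it is done.

Besides the shell and the picture viewer there is one more tool, called after "Emit:" as a command line: name --argument value ..., lists and objects as JSON in quotes. apply_moves: Moves the arm, as the interface text tells. Its arguments: {"type":"object","properties":{"delta_pos":{"type":"array"},"dr":{"type":"array"},"jaw":{"type":"array"},"force":{"type":"number"}},"required":["delta_pos","dr","jaw"]}

```bash
mkdir -p pics; ls; python3 - <<'E'
from cell import telemetry, eyes, job
import cv2
print(telemetry.observe())
for n in ["scene","side","wrist"]:
    im=eyes.read_camera(n); cv2.imwrite(f"pics/{n}0.png",im[:,:,::-1]); print(n,eyes.camera_model(n))
E
```

```text
pics
{'time': 0.0, 'qpos': array([-1.28102150e+00,  3.42734022e-01,  1.52503112e+00, -1.35061113e-05,
        1.27538727e+00, -1.46004826e-01]), 'qvel': array([ 0.00047538,  0.00048435,  0.0017121 , -0.00029604, -0.00028994,
       -0.00041127]), 'joint_efforts': array([ 1.61510903e-03, -4.31240737e+01, -2.44217867e+01,  7.18661863e-02,
        5.58653427e-02, -1.05754079e-04]), 'tool_pos': array([ 0.22150696, -0.47552931,  0.22603418]), 'tool_rot': array([-3.14004762e+00, -2.14145267e-04,  4.35783434e-01]), 'contact_force': array([-1.23915263,  0.12813926, -0.43577188]), 'torque': array([-0.01026989, -0.00853988, -0.04466728]), 'grip_force': 0.0, 'opening': 0.09164504947005393}
scene {'vertical_fov': 55.977827685023115, 'cx': 320.19399581820585, 'cy': 242.36223299467375, 'rvec': array([ 1.0528847 , -2.41557211,  1.00798411]), 'tvec': array([0.37573509, 0.34138114, 0.76584857])}
side {'vertical_fov': 47.9341734343894, 'cx': 304.6815129674892, 'cy': 239.4700307849165, 'rvec': array([ 2.36403764,  0.53520134, -0.22927075]), 'tvec': array([-0.49055073, -0.11313013,  1.35876256])}
wrist {'vertical_fov': 64.99147005808523, 'cx': 314.4778733292318, 'cy': 237.99434920220793, 'hand_eye': array([[ 1.12415729e-03, -9.67592547e-01, -2.52514158e-01,
         6.79638012e-02],
       [ 9.99999330e-01,  1.15748222e-03,  1.65748094e-05,
         1.18793804e-04],
       [ 2.76242985e-04, -2.52514008e-01,  9.67593199e-01,
        -1.58442943e-01],
       [ 0.00000000e+00,  0.00000000e+00,  0.00000000e+00,
         1.00000000e+00]])}
```

View pics/scene0.png

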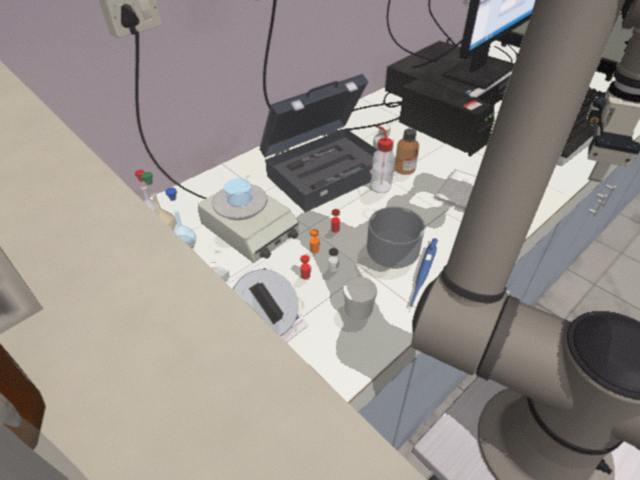

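View pics/side0.png

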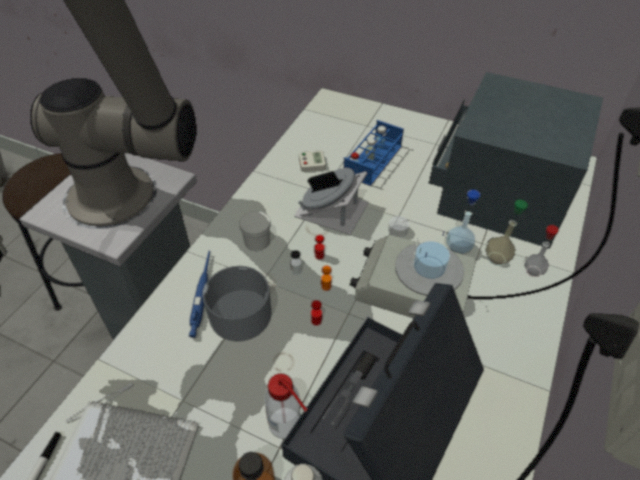

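The scene view shows the black-capped vial at (334,260), the tub at (395,237) and the lid on its rest at (266,300). In the side view they are at (296,260), (239,300) and (330,188). The red and orange look-alikes stand close to the vial.

```bash
cat > h.py <<'E'
import numpy as np, cv2
from scipy.spatial.transform import Rotation as R
from cell import telemetry, eyes, job
def model(n, st=None):
    m=eyes.camera_model(n); f=240/np.tan(np.radians(m["vertical_fov"]/2))
    K=np.array([[f,0,m["cx"]],[0,f,m["cy"]],[0,0,1]])
    if n=="wrist":
        T=np.eye(4); T[:3,:3]=R.from_euler("xyz",st["tool_rot"]).as_matrix(); T[:3,3]=st["tool_pos"]
        W=np.linalg.inv(T@m["hand_eye"]); return K,W[:3,:3],W[:3,3]
    return K,R.from_rotvec(m["rvec"]).as_matrix(),np.array(m["tvec"])
def ray(M,uv):
    K,r,t=M; d=r.T@np.linalg.solve(K,[uv[0],uv[1],1.]); return -r.T@t,d/np.linalg.norm(d)
def plane(M,uv,z):
    o,d=ray(M,uv); return o+d*(z-o[2])/d[2]
def tri(M1,a,M2,b):
    P=cv2.triangulatePoints(M1[0]@np.c_[M1[1],M1[2]],M2[0]@np.c_[M2[1],M2[2]],np.float64(a).reshape(2,1),np.float64(b).reshape(2,1)).ravel(); return P[:3]/P[3]
def proj(M,p):
    q=M[0]@(M[1]@np.asarray(p)+M[2]); return q[:2]/q[2]
def snap(n,name):
    st=telemetry.observe(); im=eyes.read_camera(n)[:,:,::-1].copy(); cv2.imwrite(f"pics/{name}.png",im); return model(n,st),im,st
E
python3 - <<'E'
from h import *
S,D=model("scene"),model("side")
np.set_printoptions(precision=4,suppress=True)
for n,a,b in [("cap",(334,253),(296,255)),("tubrim",(397,227),(239,292)),("handle",(265,300),(324,181))]:
    p=tri(S,a,D,b); print(n,p,proj(S,p),proj(D,p))
a=cv2.imread("pics/scene0.png")[190:340,225:445]; b=cv2.imread("pics/side0.png")[140:345,190:380]
A=cv2.resize(a,(420,286),interpolation=cv2.INTER_CUBIC); B=cv2.resize(b,(556,600),interpolation=cv2.INTER_CUBIC)
a=cv2.resize(cv2.imread("pics/scene0.png")[200:340,225:435],None,fx=1.9,fy=1.9,interpolation=cv2.INTER_CUBIC)
b=cv2.resize(b,None,fx=2.1,fy=2.1,interpolation=cv2.INTER_CUBIC)
c=np.zeros((600,800,3),np.uint8); c[:a.shape[0],:a.shape[1]]=a; c[:b.shape[0],400:400+b.shape[1]]=b; cv2.imwrite("pics/crop0.png",c)
E
```

```text
cap [ 0.5331 -0.0194  0.0512] [332.6771 252.7219] [295.0262 255.251 ]
tubrim [ 0.4809 -0.1683  0.0723] [394.5057 226.7317] [236.9309 292.2719]
handle [0.5068 0.188  0.0833] [265.7468 300.2245] [324.4319 180.8379]
```

View pics/crop0.png

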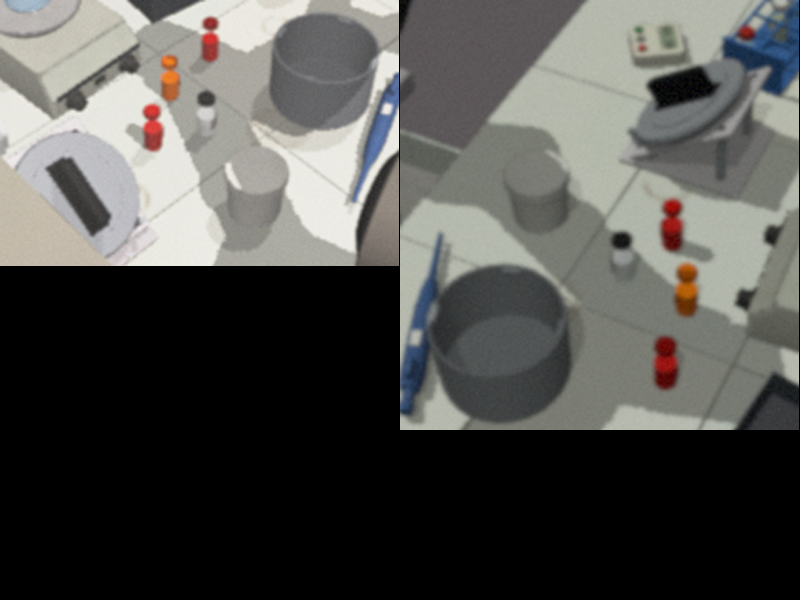

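```bash
python3 - <<'E'
from h import *
np.set_printoptions(precision=3,suppress=True)
S,D=model("scene"),model("side")
for n,u in [("red1",(305,277)),("or",(314.5,250)),("red2",(335.5,230)),("vial",(333.5,269)),("wtub",(359,312)),("tubbase",(394,252))]: print(n,plane(S,u,0.0)[:2])
for n,u in [("red1",(319,257)),("or",(326.5,287)),("red2",(317,321)),("vial",(296,265)),("wtub",(257,243))]: print(n,plane(D,(u[0],u[1]),0.0)[:2])
p=telemetry.observe()["tool_pos"]; print((np.array([.52,-.04,.25])-p)/.4)
E
```

```text
red1 [0.556 0.046]
or [ 0.606 -0.028]
red2 [ 0.622 -0.115]
vial [ 0.529 -0.019]
wtub [0.403 0.027]
tubbase [ 0.469 -0.164]
red1 [0.563 0.037]
or [ 0.613 -0.032]
red2 [ 0.631 -0.119]
vial [ 0.527 -0.006]
wtub [0.417 0.015]
[0.746 1.089 0.06 ]
```

Emit:
apply_moves --delta_pos '[[0.1, 0.1, 0.06], [0.2, 0.2, 0.06], [0.26, 0.28, 0.06], [0.33, 0.36, 0.06], [0.4, 0.44, 0.06], [0.46, 0.52, 0.06], [0.53, 0.6, 0.06], [0.6, 0.7, 0.06]]' --dr '[[0, 0, 0], [0, 0, 0], [0, 0, 0], [0, 0, 0], [0, 0, 0], [0, 0, 0], [0, 0, 0], [0, 0, 0]]' --jaw '[0.7, 0.7, 0.7, 0.7, 0.7, 0.7, 0.7, 0.7]'

```text
time: 0.82
tool_pos: [0.4389, -0.2257, 0.2506]
tool_rot: [3.141, 0.0, 0.436]
contact_force: [0.8, -0.7, 0.1]
opening: 0.0642
grip_force: 0.0
```

Emit:
apply_moves --delta_pos '[[0.06, 0.1, 0], [0.1, 0.2, 0], [0.1, 0.28, 0], [0.1, 0.32, 0], [0.1, 0.32, 0], [0.1, 0.32, 0]]' --dr '[[0, 0, 0], [0, 0, 0], [0, 0, 0], [0, 0, 0], [0, 0, 0], [0, 0, 0]]' --jaw '[0.6, 0.6, 0.6, 0.6, 0.6, 0.6]'

```text
time: 1.32
tool_pos: [0.4779, -0.0987, 0.2506]
tool_rot: [3.141, 0.0, 0.438]
contact_force: [-0.5, 0.4, 0.3]
opening: 0.0553
grip_force: 0.0
```

```bash
python3 - <<'E'
from h import *
np.set_printoptions(precision=3,suppress=True)
M,im,st=snap("wrist","w1"); print(st["time"],st["tool_pos"],st["tool_rot"],st["opening"])
for n,p in [("vialtop",(.53,-.016,.064)),("tub",(.478,-.167,.083)),("lid",(.507,.188,.09))]: print(n,proj(M,p))
E
```

```text
1.3167 [ 0.478 -0.099  0.251] [3.141 0.    0.438] 0.055332495748998824
vialtop [254.15  122.607]
tub [382.831 250.568]
lid [-8.599 31.104]
```

View pics/w1.png

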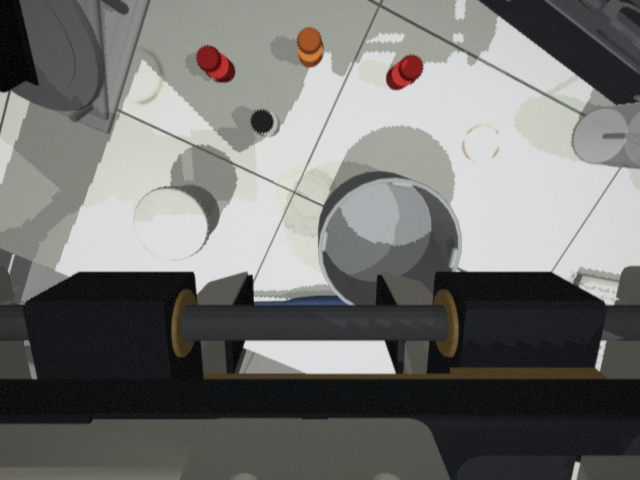

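The wrist view shows the black cap top at (263,122) and the tub rim spanning columns 319–462 with its top at row 179. The fingers sit at rows 270–380.

```bash
python3 - <<'E'
from h import *
from scipy.optimize import least_squares
np.set_printoptions(precision=4,suppress=True)
im=cv2.imread("pics/w1.png"); st=telemetry.observe(); M=model("wrist",st)
c=im[100:145,245:282]; m=(c.max(2)<70).astype(np.uint8); n,l,s,cen=cv2.connectedComponentsWithStats(m); k=1+np.argmax(s[1:,4]); u=cen[k]+[245,100]; print(u,s[k])
p=plane(M,u,.064); print("vial",p)
t=plane(M,(390,243),.083); pts=[plane(M,q,.083)[:2] for q in [(319,243),(462,240),(390,178.5),(340,194),(441,195)]]
f=least_squares(lambda x:[np.hypot(*(q-x[:2]))-.065 for q in pts],t[:2]); print("tub",f.x,f.fun)
print("delta vial/0.4",(p[:2]-st["tool_pos"][:2])/.4)
E
```

```text
[261.4304 121.0105] [  6  10  22  24 381]
vial [ 0.5341 -0.0223  0.064 ]
tub [ 0.4815 -0.1727] [-0.0014  0.0003 -0.0016  0.0024 -0.0001]
delta vial/0.4 [0.1405 0.1934]
```

Emit:
apply_moves --delta_pos '[[0.07, 0.1, -0.05], [0.14, 0.19, -0.13], [0.14, 0.19, -0.22], [0.14, 0.19, -0.31], [0.14, 0.19, -0.38], [0.14, 0.19, -0.38]]' --dr '[[0, 0, 0], [0, 0, 0], [0, 0, 0], [0, 0, 0], [0, 0, 0], [0, 0, 0]]' --jaw '[0.6, 0.6, 0.6, 0.6, 0.6, 0.6]'

```text
time: 1.87
tool_pos: [0.5297, -0.0239, 0.0922]
tool_rot: [-3.134, 0.011, 0.435]
contact_force: [-1.0, -0.6, -0.8]
opening: 0.0549
grip_force: 0.0
```

```bash
python3 - <<'E'
from h import *
np.set_printoptions(precision=4,suppress=True)
M,im,st=snap("wrist","w2"); print(st["tool_pos"])
m=(im[0:300,230:400].max(2)<70).astype(np.uint8); n,l,s,cen=cv2.connectedComponentsWithStats(m)
for k in range(1,n):
    if s[k,4]>150: print(s[k]+[230,0,0,0,0],cen[k]+[230,0],plane(M,cen[k]+[230,0],.064))
print(proj(M,(.534,-.021,.064)))
E
```

```text
[ 0.5297 -0.0239  0.0922]
[383   0  17  41 521] [392.7083  19.0038] [ 0.6523 -0.0048  0.064 ]
[ 294  242   39   37 1106] [312.6365 259.9557] [ 0.5358 -0.0199  0.064 ]
[235 275  19  25 313] [245.7923 289.476 ] [0.5057 0.0053 0.064 ]
[377 275  17  25 288] [382.9132 289.4028] [ 0.5367 -0.0606  0.064 ]
[313.0483 263.7931]
```

View pics/w2.png

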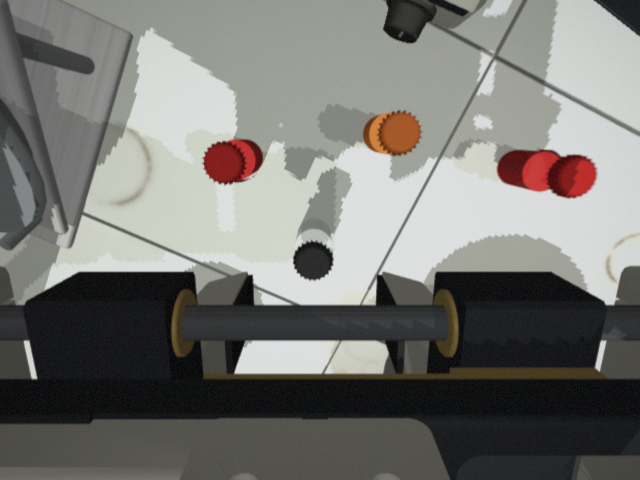

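The vial cap is at (313,260), between the open fingers, and the neighbours are clear of them.

Emit:
apply_moves --delta_pos '[[0.004, 0.005, -0.05], [0.004, 0.005, -0.1], [0.004, 0.005, -0.14], [0.004, 0.005, -0.165], [0.004, 0.005, -0.175], [0.004, 0.005, -0.175], [0.004, 0.005, -0.175]]' --dr '[[0, 0, 0], [0, 0, 0], [0, 0, 0], [0, 0, 0], [0, 0, 0], [0, 0, 0], [0, 0, 0]]' --jaw '[0.6, 0.6, 0.6, 0.6, 0.6, 0.6, 0.6]'

```text
time: 2.5
tool_pos: [0.5365, -0.022, 0.0301]
tool_rot: [3.14, -0.002, 0.435]
contact_force: [0.0, -0.4, -0.7]
opening: 0.0551
grip_force: 0.0
```

Emit:
apply_moves --delta_pos '[[0, 0, 0], [0, 0, 0], [0, 0, 0], [0, 0, 0], [0, 0, 0], [0, 0, 0], [0, 0, 0], [0, 0, 0]]' --dr '[[0, 0, 0], [0, 0, 0], [0, 0, 0], [0, 0, 0], [0, 0, 0], [0, 0, 0], [0, 0, 0], [0, 0, 0]]' --jaw '[0.4, 0.3, 0.25, 0.2, 0.15, 0.15, 0.15, 0.15]' --force 15

```text
time: 3.17
tool_pos: [0.5356, -0.0214, 0.0289]
tool_rot: [3.141, -0.0, 0.436]
contact_force: [-0.3, 0.3, 3.0]
opening: 0.0247
grip_force: 15.0
```

Emit:
apply_moves --delta_pos '[[0, 0, 0.05], [0, 0, 0.13], [0, 0, 0.22], [0, 0, 0.3], [0, 0, 0.35], [0, 0, 0.35]]' --dr '[[0, 0, 0], [0, 0, 0], [0, 0, 0], [0, 0, 0], [0, 0, 0], [0, 0, 0]]' --jaw '[0.15, 0.15, 0.15, 0.15, 0.15, 0.15]'

```text
time: 3.67
tool_pos: [0.5379, -0.0218, 0.1734]
tool_rot: [3.136, -0.007, 0.436]
contact_force: [0.9, -0.0, -0.2]
opening: 0.0246
grip_force: 15.0
```

Emit:
apply_moves --delta_pos '[[-0.02, -0.04, 0], [-0.05, -0.12, 0], [-0.08, -0.2, 0], [-0.11, -0.28, 0], [-0.13, -0.35, 0], [-0.135, -0.378, 0], [-0.135, -0.378, 0], [-0.135, -0.378, 0]]' --dr '[[0, 0, 0], [0, 0, 0], [0, 0, 0], [0, 0, 0], [0, 0, 0], [0, 0, 0], [0, 0, 0], [0, 0, 0]]' --jaw '[0.15, 0.15, 0.15, 0.15, 0.15, 0.15, 0.15, 0.15]'

```text
time: 4.33
tool_pos: [0.4812, -0.1724, 0.168]
tool_rot: [-3.14, 0.0, 0.434]
contact_force: [-0.4, 0.9, -1.4]
opening: 0.0249
grip_force: 15.0
```

```bash
python3 - <<'E'
from h import *
np.set_printoptions(precision=4,suppress=True)
M,im,st=snap("wrist","w3"); print(st["tool_pos"],st["tool_rot"],st["opening"],st["grip_force"])
cv2.polylines(im,[np.int32([proj(M,(.4815+.065*np.cos(a),-.1727+.065*np.sin(a),.083)) for a in np.linspace(0,6.28,60)])],True,(0,0,255),1)
cv2.imwrite("pics/w3o.png",im)
E
```

```text
[ 0.4812 -0.1724  0.168 ] [-3.1402  0.0005  0.4343] 0.02485643196494138 14.999015182256699
```

View pics/w3o.png

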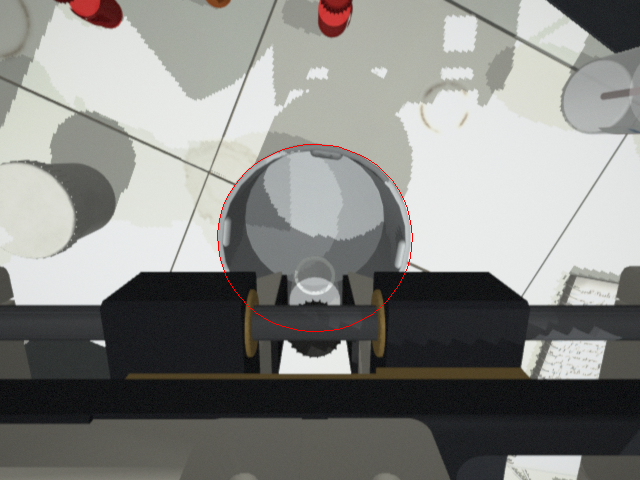

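The drawn rim sits about 4 px higher than the real one, whose top is at row 149, so the tub centre is about (0.479,-0.174). I'll lower the vial there.

Emit:
apply_moves --delta_pos '[[-0.005, -0.003, -0.06], [-0.005, -0.003, -0.14], [-0.005, -0.003, -0.22], [-0.005, -0.003, -0.28], [-0.005, -0.003, -0.315], [-0.005, -0.003, -0.325], [-0.005, -0.003, -0.33], [-0.005, -0.003, -0.333]]' --dr '[[0, 0, 0], [0, 0, 0], [0, 0, 0], [0, 0, 0], [0, 0, 0], [0, 0, 0], [0, 0, 0], [0, 0, 0]]' --jaw '[0.15, 0.15, 0.15, 0.15, 0.15, 0.15, 0.15, 0.15]'

```text
time: 5.05
tool_pos: [0.4802, -0.1732, 0.0359]
tool_rot: [3.141, -0.001, 0.437]
contact_force: [-0.1, 0.2, -0.7]
opening: 0.0249
grip_force: 15.0
```

Emit:
apply_moves --delta_pos '[[0, 0, 0], [0, 0, 0]]' --dr '[[0, 0, 0], [0, 0, 0]]' --jaw '[0.15, 0.15]'

```text
time: 5.22
tool_pos: [0.4802, -0.1739, 0.0365]
tool_rot: [3.14, -0.001, 0.436]
contact_force: [-0.3, -0.4, -1.0]
opening: 0.0244
grip_force: 15.0
```

Emit:
apply_moves --delta_pos '[[0, 0, -0.003], [0, 0, -0.006], [0, 0, -0.008], [0, 0, -0.008]]' --dr '[[0, 0, 0], [0, 0, 0], [0, 0, 0], [0, 0, 0]]' --jaw '[0.15, 0.15, 0.15, 0.15]'

```text
time: 5.55
tool_pos: [0.48, -0.1741, 0.0338]
tool_rot: [3.14, -0.001, 0.436]
contact_force: [-2.7, 1.3, 11.7]
opening: 0.0247
grip_force: 15.0
```

Contact with the floor (11.7 N). I'll open the jaw slowly and rise.

Emit:
apply_moves --delta_pos '[[0, 0, 0], [0, 0, 0], [0, 0, 0], [0, 0, 0], [0, 0, 0.02], [0, 0, 0.08], [0, 0, 0.16], [0, 0, 0.24]]' --dr '[[0, 0, 0], [0, 0, 0], [0, 0, 0], [0, 0, 0], [0, 0, 0], [0, 0, 0], [0, 0, 0], [0, 0, 0]]' --jaw '[0.3, 0.4, 0.5, 0.5, 0.5, 0.5, 0.5, 0.5]'

```text
time: 6.22
tool_pos: [0.4788, -0.1735, 0.1293]
tool_rot: [-3.14, 0.001, 0.436]
contact_force: [0.3, -0.8, -0.8]
opening: 0.0461
grip_force: 0.0
```

Emit:
apply_moves --delta_pos '[[0, 0, 0.08], [-0.02, 0.02, 0.16], [-0.05, 0.1, 0.24], [-0.08, 0.18, 0.28], [-0.1, 0.26, 0.3], [-0.1, 0.34, 0.3], [-0.1, 0.4, 0.3], [-0.1, 0.42, 0.3]]' --dr '[[0, 0, 0], [0, 0, 0], [0, 0, 0], [0, 0, 0], [0, 0, 0], [0, 0, 0], [0, 0, 0], [0, 0, 0]]' --jaw '[0.5, 0.6, 0.7, 0.7, 0.7, 0.7, 0.7, 0.7]'

```text
time: 6.88
tool_pos: [0.4389, -0.0031, 0.2493]
tool_rot: [-3.142, -0.001, 0.438]
contact_force: [-0.5, -0.9, 0.3]
opening: 0.064
grip_force: 0.0
```

```bash
python3 - <<'E'
from h import *
np.set_printoptions(precision=4,suppress=True)
M,im,st=snap("wrist","w4"); print(st["time"],st["tool_pos"],st["tool_rot"])
_,d,_=snap("side","side4"); _,s,_=snap("scene","scene4")
c=np.zeros((600,800,3),np.uint8); c[:360,:480]=cv2.resize(im,(480,360)); 
a=cv2.resize(d[240:350,190:290],None,fx=2.2,fy=2.2,interpolation=cv2.INTER_CUBIC); c[360:360+a.shape[0]-2,:a.shape[1]]=a[:-2]
b=cv2.resize(s[190:285,340:450],None,fx=2.5,fy=2.5,interpolation=cv2.INTER_CUBIC); c[360:360+b.shape[0],230:230+b.shape[1]]=b[:240]
e=cv2.resize(d[150:240,280:380],None,fx=2.8,fy=2.8,interpolation=cv2.INTER_CUBIC); c[:e.shape[0],500:500+e.shape[1]]=e
e=cv2.resize(s[250:350,215:315],None,fx=2.8,fy=2.8,interpolation=cv2.INTER_CUBIC); c[300:300+e.shape[0],510:510+e.shape[1]]=e
cv2.imwrite("pics/c4.png",c)
E
```

```text
6.8833 [ 0.4389 -0.0031  0.2493] [-3.1416 -0.0014  0.4383]
```

View pics/c4.png

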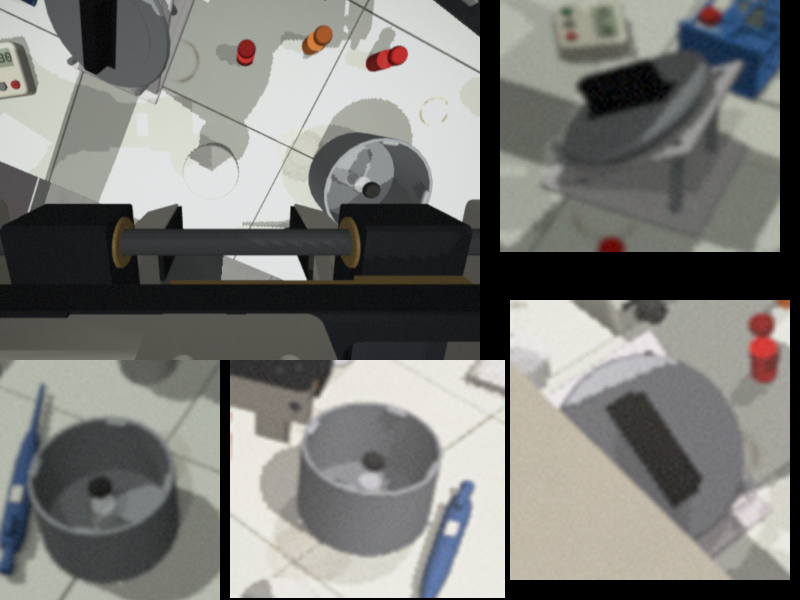

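The vial stands upright near the middle of the tub in all three views. Next I'll look at the lid from above with zero yaw.

Emit:
apply_moves --delta_pos '[[0, 0.05, 0.03], [0.01, 0.13, 0.05], [0.02, 0.2, 0.05], [0.03, 0.28, 0.05], [0.03, 0.36, 0.05], [0.03, 0.42, 0.05], [0.03, 0.435, 0.05], [0.03, 0.435, 0.05]]' --dr '[[0, 0, -0.2], [0, 0, -0.4], [0, 0, -0.6], [0, 0, -0.8], [0, 0, -0.87], [0, 0, -0.87], [0, 0, -0.87], [0, 0, -0.87]]' --jaw '[0.5, 0.5, 0.5, 0.5, 0.5, 0.5, 0.5, 0.5]'

```text
time: 7.7
tool_pos: [0.4519, 0.1682, 0.2679]
tool_rot: [3.141, 0.001, 0.002]
contact_force: [0.0, -0.8, -0.2]
opening: 0.0458
grip_force: 0.0
```

```bash
python3 - <<'E'
from h import *
np.set_printoptions(precision=4,suppress=True)
M,im,st=snap("wrist","w5"); print(st["time"],st["tool_pos"],st["tool_rot"])
m=(im[:265].max(2)<60).astype(np.uint8); n,l,s,cen=cv2.connectedComponentsWithStats(m)
for k in range(1,n):
    if s[k,4]>300:
        print(s[k],cen[k],cv2.minAreaRect(np.argwhere(l==k)[:,::-1].astype(np.float32)))
E
```

```text
7.7 [0.4519 0.1682 0.2679] [3.141  0.0008 0.0021]
[ 279  105   31   96 2370] [295.0295 149.108 ] ((294.4532470703125, 152.54989624023438), (95.3375015258789, 28.082164764404297), 88.15238952636719)
```

View pics/w5.png

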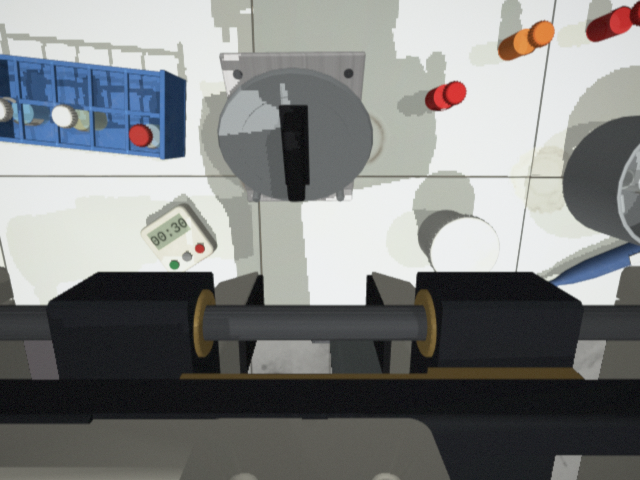

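The wrist view shows the lid flange spanning columns 219–372 and rows 69–200. The handle runs from about (294,106) to (295,200), so its yaw is close to zero.

```bash
python3 - <<'E'
from h import *
np.set_printoptions(precision=4,suppress=True)
st=telemetry.observe(); M=model("wrist",st); K=M[0]; d=K[0,0]*.142/153
def at(u,dep): return M[1].T@(np.linalg.solve(K,[u[0],u[1],1.])*dep-M[2])
L=at((295.5,134),d); print("lid centre (flange mid)",L, "depth",d)
S,D=model("scene"),model("side"); print("scene/side proj",proj(S,L),proj(D,L))
z=np.array([-np.sin(np.radians(35)),0,np.cos(np.radians(35))])
# handle top-face ends: far/near at lid z=40
o=L; x=np.array([np.cos(np.radians(35)),0,np.sin(np.radians(35))])
for s in (.038,-.038): print(s,[proj(M,o+z*.037+x*s+np.array([0,y,0])) for y in (.008,-.008)])
T=L+z*(.008+.10); print("standoff TCP",T,(T-st["tool_pos"])/.4)
E
```

```text
lid centre (flange mid) [0.5247 0.1847 0.0636] depth 0.34969720840992047
scene/side proj [262.53   300.3188] [330.7259 190.1629]
0.038 [array([282.0806, 120.017 ]), array([302.396 , 120.0667])]
-0.038 [array([287.1562, 191.5386]), array([304.1533, 191.5739])]
standoff TCP [0.4627 0.1847 0.152 ] [ 0.0273  0.0439 -0.2898]
```

Emit:
apply_moves --delta_pos '[[0, 0.01, 0], [0, 0.02, 0], [0, 0.03, 0], [0, 0.04, -0.05], [0, 0.042, -0.1]]' --dr '[[0, -0.23, 0], [0, -0.46, 0], [0, -0.69, 0], [0, -0.92, 0], [0, -0.92, 0]]' --jaw '[0.5, 0.5, 0.5, 0.5, 0.5]'

```text
time: 8.17
tool_pos: [0.4498, 0.1834, 0.2286]
tool_rot: [3.141, -0.466, 0.001]
contact_force: [0.1, 0.0, -0.7]
opening: 0.046
grip_force: 0.0
```

Emit:
apply_moves --delta_pos '[[0.01, 0, -0.05], [0.02, 0, -0.1], [0.025, 0, -0.15], [0.027, 0, -0.18], [0.027, 0, -0.19], [0.027, 0, -0.19]]' --dr '[[0, -0.15, 0], [0, -0.3, 0], [0, -0.3, 0], [0, -0.3, 0], [0, -0.3, 0], [0, -0.3, 0]]' --jaw '[0.5, 0.5, 0.5, 0.5, 0.5, 0.5]'

```text
time: 8.67
tool_pos: [0.462, 0.1842, 0.1529]
tool_rot: [3.135, -0.606, 0.001]
contact_force: [0.7, -0.6, -0.1]
opening: 0.0457
grip_force: 0.0
```

```bash
python3 - <<'E'
from h import *
np.set_printoptions(precision=4,suppress=True)
M,im,st=snap("wrist","w6"); print(st["time"],st["tool_pos"],st["tool_rot"])
m=(im[:400].max(2)<45).astype(np.uint8); n,l,s,cen=cv2.connectedComponentsWithStats(m)
for k in range(1,n):
    if s[k,4]>300: print(s[k],cen[k],cv2.minAreaRect(np.argwhere(l==k)[:,::-1].astype(np.float32)))
E
```

```text
8.6667 [0.462  0.1842 0.1529] [ 3.1347 -0.6057  0.0006]
[ 572    0   62   74 2602] [597.1995  27.638 ] ((604.23681640625, 32.26826095581055), (73.97938537597656, 54.33010482788086), 80.83765411376953)
[403  89 149  12 572] [476.007  94.5  ] ((477.0010986328125, 94.51881408691406), (4.502227306365967, 148.38510131835938), 86.76029968261719)
[ 293  185   35  121 4018] [310.7088 244.2471] ((310.0, 245.0), (120.0, 34.0), 90.0)
[    0   272   640   128 25477] [229.1013 359.8939] ((319.5, 335.5), (127.0, 639.0), 90.0)
[  410   273   167   100 12317] [491.6178 321.5628] ((493.0, 322.5), (166.0, 99.0), 0.0)
[246 275  18  31 350] [256.4686 293.3486] ((254.5, 290.0), (30.0, 17.0), 90.0)
[366 275  18  31 345] [372.429  293.4638] ((374.5, 290.0), (30.0, 17.0), 90.0)
[239 340  17  33 403] [245.6104 353.2407] ((247.0, 356.0), (32.0, 16.0), 90.0)
[374 340  17  33 391] [383.5013 353.399 ] ((382.0, 356.0), (32.0, 16.0), 90.0)
```

View pics/w6.png

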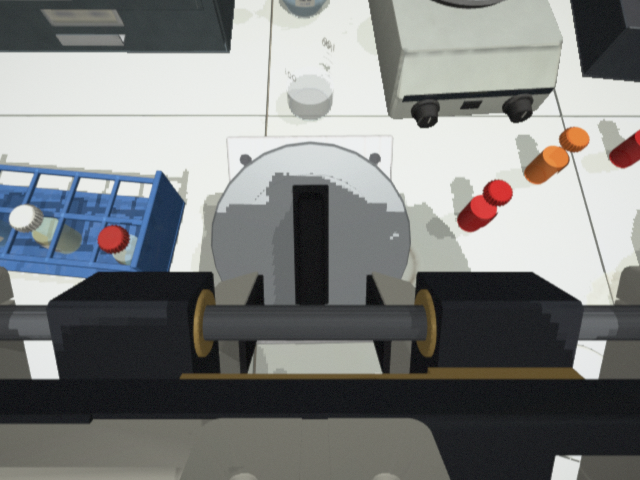

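The tilted view shows the lid face-on: flange top at row 142, left and right edges at columns 212 and 410, handle at columns 293–328. It is centred between the fingers and square to them.

```bash
python3 - <<'E'
from h import *
np.set_printoptions(precision=4,suppress=True)
st=telemetry.observe(); M=model("wrist",st); H=eyes.camera_model("wrist")["hand_eye"]; K=M[0]
def cast(u,D): 
    d=H[:3,:3]@np.linalg.solve(K,[u[0],u[1],1.]); o=H[:3,3]; return (o+d*(D-o[2])/d[2])[:2]
for D in (.08,.09,.1,.11):
    l,r,t=cast((212,238),D),cast((410,238),D),cast((311,142),D)
    R_=np.hypot(*(l-r))/2; print(D,"rad",R_,"centre by top", t-[R_,0],"by sides",(l+r)/2)
for D in (.06,.065): print(D,"handle top: far l/r",cast((294,185),D),cast((328,185),D))
for D in (.08,.085,.09,.095): print(D,"far end bottom?",cast((311,185),D))
T=R.from_euler("xyz",st["tool_rot"]).as_matrix(); print(T)
# triangulate handle far top edge with w5
st5=dict(tool_pos=np.array([.4519,.1682,.2679]),tool_rot=np.array([3.141,.0008,.0021])); M5=model("wrist",st5)
P=tri(M5,(295,69),M,(311,142)); print("flange top pt",P,"tool frame",T.T@(P-st["tool_pos"]))
S,D_=model("scene"),model("side")
L=st["tool_pos"]+T@[0.0,0,.1]; print(L)
E
```

```text
0.08 rad 0.06461411916714074 centre by top [ 0.0021 -0.0024] by sides [ 0.006  -0.0025]
0.09 rad 0.06732960632170708 centre by top [-0.0007 -0.0025] by sides [ 0.0034 -0.0026]
0.1 rad 0.0700450934762734 centre by top [-0.0035 -0.0026] by sides [ 0.0008 -0.0027]
0.11 rad 0.07276058063083973 centre by top [-0.0062 -0.0027] by sides [-0.0018 -0.0028]
0.06 handle top: far l/r [ 0.0428 -0.0121] [0.0428 0.0075]
0.065 handle top: far l/r [ 0.0422 -0.0123] [0.0422 0.0077]
0.08 far end bottom? [ 0.0405 -0.0024]
0.085 far end bottom? [ 0.0399 -0.0025]
0.09 far end bottom? [ 0.0393 -0.0025]
0.095 far end bottom? [ 0.0387 -0.0026]
[[ 0.8211 -0.003   0.5708]
 [ 0.0001 -1.     -0.0054]
 [ 0.5708  0.0044 -0.8211]]
flange top pt [0.5726 0.1852 0.1121] tool frame [ 0.0665 -0.0011  0.0971]
[0.5197 0.1841 0.0718]
```

Emit:
apply_moves --delta_pos '[[0.02, 0.005, -0.034], [0.042, 0.005, -0.068], [0.064, 0.005, -0.102], [0.086, 0.005, -0.136], [0.1, 0.005, -0.156], [0.107, 0.005, -0.168], [0.113, 0.005, -0.178], [0.113, 0.005, -0.178]]' --dr '[[0, 0, 0], [0, 0, 0], [0, 0, 0], [0, 0, 0], [0, 0, 0], [0, 0, 0], [0, 0, 0], [0, 0, 0]]' --jaw '[0.5, 0.5, 0.5, 0.5, 0.5, 0.5, 0.5, 0.5]'

```text
time: 9.38
tool_pos: [0.5111, 0.2024, 0.1059]
tool_rot: [3.104, -0.579, -0.0]
contact_force: [0.3, -0.0, 0.8]
opening: 0.0455
grip_force: 0.4
```

Emit:
apply_moves --delta_pos '[[0.005, 0, -0.007], [0.01, 0, -0.014], [0.014, 0, -0.021], [0.014, 0, -0.021]]' --dr '[[0, 0, 0], [0, 0, 0], [0, 0, 0], [0, 0, 0]]' --jaw '[0.5, 0.5, 0.5, 0.5]'

```text
time: 9.72
tool_pos: [0.5171, 0.2043, 0.1003]
tool_rot: [3.102, -0.575, 0.0]
contact_force: [1.1, -2.3, 1.4]
opening: 0.0459
grip_force: 0.7
```

```bash
python3 - <<'E'
from h import *
np.set_printoptions(precision=4,suppress=True)
M,im,st=snap("wrist","w7"); print(st["time"],st["tool_pos"],st["tool_rot"],st["contact_force"])
# bar columns on rows between flange & fingers
g=im.max(2)
for r in range(150,300,15):
    c=np.where(g[r,200:430]<45)[0]+200; print(r,(c.min(),c.max(),len(c)) if len(c) else None)
E
```

```text
9.7167 [0.5171 0.2043 0.1003] [ 3.1023 -0.5746  0.0001] [ 1.147  -2.2508  1.3669]
150 None
165 None
180 None
195 None
210 None
225 None
240 (np.int64(316), np.int64(363), 48)
255 (np.int64(316), np.int64(363), 48)
270 (np.int64(317), np.int64(365), 49)
285 (np.int64(200), np.int64(429), 95)
```

```bash
python3 - <<'E'
from h import *
np.set_printoptions(precision=4,suppress=True)
st=telemetry.observe()
for k,v in st.items(): print(k,v)
E
```

```text
time 9.7667
qpos [ 0.373   0.3952  2.0595 -0.9958  0.2828  2.8678]
qvel [ 0.0035 -0.0026  0.0002 -0.0013 -0.0047  0.001 ]
joint_efforts [  0.6582 -37.6612 -16.4521  -0.5532  -0.8508   0.0523]
tool_pos [0.5171 0.2044 0.1003]
tool_rot [ 3.1026 -0.5747  0.0002]
contact_force [ 1.0915 -2.3287  0.9106]
torque [-0.082   0.1924 -0.0626]
grip_force 0.6368349289130038
opening 0.04581284545256049
```

Joint 5 has hit its 0.28 limit, so the full 35° tilt isn't reachable here. The pads can hold the bar at any pitch, so I'll back off and approach with about 17° of tilt.

Emit:
apply_moves --delta_pos '[[-0.03, 0, 0.09], [-0.06, 0, 0.14], [-0.09, 0, 0.19], [-0.11, 0, 0.23], [-0.11, 0, 0.27], [-0.08, 0, 0.3], [-0.07, 0, 0.3], [-0.07, 0, 0.3]]' --dr '[[0, 0, 0], [0, 0, 0], [0, 0.2, 0], [0, 0.4, 0], [0, 0.62, 0], [0, 0.62, 0], [0, 0.62, 0], [0, 0.62, 0]]' --jaw '[0.5, 0.5, 0.5, 0.5, 0.5, 0.5, 0.5, 0.5]'

```text
time: 10.43
tool_pos: [0.4906, 0.2043, 0.221]
tool_rot: [3.103, -0.268, -0.001]
contact_force: [-1.0, 0.3, -1.0]
opening: 0.0461
grip_force: 0.0
```

```bash
cat > lid.py <<'E'
from h import *
np.set_printoptions(precision=4,suppress=True)
def run(name):
    M,im,st=snap("wrist",name); print(st["time"],st["tool_pos"],st["tool_rot"],st["qpos"],st["contact_force"])
    m=(im[:270].max(2)<45).astype(np.uint8); n,l,s,cen=cv2.connectedComponentsWithStats(m)
    for k in range(1,n):
        if s[k,4]>1200 and 200<cen[k][0]<430: print("bar",s[k],cen[k],cv2.minAreaRect(np.argwhere(l==k)[:,::-1].astype(np.float32)))
    for r in range(60,270,10):
        g=cv2.GaussianBlur(im,(3,3),0)[r].astype(int); d=np.abs(g[3:]-g[:-3]).sum(1); print(r,[int(c)+1 for c in range(180,460) if d[c]>60 and d[c]==d[max(0,c-4):c+5].max()])
    return M,im,st
E
python3 -c "from lid import *; run('w8')"
```

```text
10.4333 [0.4906 0.2043 0.221 ] [ 3.1032 -0.2681 -0.0012] [ 0.3231  0.2406  1.7194 -0.1496  0.9442  1.9737] [-1.0362  0.3074 -1.0378]
bar [ 310  199   31   71 1967] [325.4845 233.5933] ((324.9164123535156, 234.14976501464844), (70.13206481933594, 29.168312072753906), 89.10482788085938)
60 [213, 279, 290, 298, 350, 394, 413]
70 [201, 276, 279, 286, 301, 342, 343, 381, 395, 409]
80 [200, 276, 279, 286, 312, 333, 340, 381, 396, 414, 447]
90 [200, 279, 332, 381, 399, 412, 420, 445]
100 [200, 276, 382, 424, 444]
110 [200, 276, 383]
120 [200, 276, 384]
130 [200, 276, 384]
140 [202, 277, 384]
150 [202, 219, 242, 277, 402]
160 [202, 208, 254, 255, 402, 422, 448]
170 [187, 194, 200, 209, 255, 267, 276, 381, 390, 401, 429, 450]
180 [191, 209, 252, 270, 383, 399, 436, 449]
190 [190, 208, 250, 257, 398, 442, 453]
200 [184, 189, 207, 251, 308, 339, 400, 423, 445, 451]
210 [183, 189, 206, 247, 260, 309, 339, 404, 449]
220 [182, 188, 205, 227, 233, 246, 266, 310, 339, 407, 451]
230 [187, 204, 211, 218, 244, 273, 310, 339, 407, 453]
240 [186, 203, 210, 218, 244, 281, 297, 311, 339, 406, 455]
250 [185, 202, 209, 221, 245, 260, 312, 340, 403, 409, 410, 454]
260 [208, 225, 247, 312, 340, 399, 452]
```

```bash
python3 - <<'E'
from h import *
np.set_printoptions(precision=4,suppress=True)
st=telemetry.observe(); M=model("wrist",st); K=M[0]
c,s=np.cos(np.radians(35)),np.sin(np.radians(35)); x=np.array([c,0,s]); z=np.array([-s,0,c])
def at(u,dep): return M[1].T@(np.linalg.solve(K,[u[0],u[1],1.])*dep-M[2])
print("flange L/R mid",at((325.5,233),K[0,0]*.142/163.))
# handle far top edge: in w6 (324 row) lid est centre: origin from w6
P=np.array([.462,.1842,.1529]); T=R.from_euler("xyz",[3.1347,-.6057,.0006]).as_matrix()
L=P+T@[-.004,-.0026,.107]; print("lid origin from w6",L)
for l in (L,):
  for sx in (.038,-.038): print([proj(M,l+z*.040+x*sx+np.array([0,y,0])) for y in (.008,-.008)])
  print("flange far",proj(M,l+z*.006+x*.071), "sides",proj(M,l+[0,.071,0]),proj(M,l-[0,.071,0]))
E
```

```text
flange L/R mid [0.5204 0.1881 0.0623]
lid origin from w6 [0.5196 0.1861 0.0626]
[array([322.3074, 221.0414]), array([344.2912, 220.8724])]
[array([319.9568, 298.0316]), array([338.9621, 297.7346])]
flange far [331.6224 159.6447] sides [245.7561 234.5277] [408.5729 233.0609]
```

Emit:
apply_moves --delta_pos '[[0, -0.025, 0], [0, -0.043, -0.05], [0, -0.043, -0.11], [0.005, -0.043, -0.17], [0.01, -0.043, -0.2], [0.01, -0.043, -0.22], [0.01, -0.043, -0.22]]' --dr '[[0.04, 0, 0.01], [0.074, 0, 0.02], [0.074, 0, 0.02], [0.074, 0, 0.02], [0.074, 0, 0.02], [0.074, 0, 0.02], [0.074, 0, 0.02]]' --jaw '[0.5, 0.5, 0.5, 0.5, 0.5, 0.5, 0.5]'

```text
time: 11.07
tool_pos: [0.4904, 0.1868, 0.1295]
tool_rot: [3.139, -0.259, 0.001]
contact_force: [-0.8, -0.3, 0.1]
opening: 0.0459
grip_force: 0.0
```

```bash
python3 -c "
from lid import *
M,im,st=run('w9')
L=np.array([.520,.187,.0625]);c,s=np.cos(np.radians(35)),np.sin(np.radians(35)); x=np.array([c,0,s]); z=np.array([-s,0,c])
for zz in (.04,.006):
  for sx in (.038,-.038): print([proj(M,L+z*zz+x*sx+np.array([0,y,0])) for y in (.008,-.008)])
" | grep -v "^[67]0 "
```

```text
11.0667 [0.4904 0.1868 0.1295] [ 3.1391 -0.2593  0.0009] [ 0.2593  0.3353  1.8755 -0.1079  0.6831  1.9048] [-0.82   -0.256   0.0886]
bar [ 284  176   48   94 3798] [308.5537 221.811 ] ((307.28656005859375, 223.25115966796875), (93.53478240966797, 43.45051193237305), 87.4266357421875)
80 [189, 255, 423]
90 [187, 255, 447]
100 [187, 255, 457]
110 [187, 205, 423]
120 [187, 206, 421]
130 [187, 208, 393, 401, 419]
140 [187, 209, 225, 238, 390, 402, 418]
150 [211, 225, 226, 393, 416]
160 [214, 404, 415]
170 [207, 413]
180 [189, 201, 282, 327, 417, 453]
190 [191, 197, 283, 327, 422, 447]
200 [193, 284, 328, 425]
210 [192, 286, 328, 427]
220 [191, 287, 329, 427]
230 [192, 288, 329, 427]
240 [194, 289, 330, 424, 450]
250 [198, 290, 330, 421, 428]
260 [186, 202, 292, 331, 417]
[array([297.8296, 213.5751]), array([330.8019, 213.6286])]
[array([300.6663, 322.2717]), array([327.3208, 322.2933])]
[array([299.945 , 182.1478]), array([328.548 , 182.2009])]
[array([302.1091, 284.2562]), array([325.8339, 284.2822])]
```

Emit:
apply_moves --delta_pos '[[0.006, 0.003, -0.03], [0.012, 0.003, -0.06], [0.018, 0.003, -0.09], [0.023, 0.003, -0.12], [0.027, 0.003, -0.142], [0.029, 0.003, -0.154], [0.029, 0.003, -0.154], [0.029, 0.003, -0.154]]' --dr '[[-0.07, 0, 0.1], [-0.07, 0, 0.1], [-0.07, 0, 0.1], [-0.07, 0, 0.1], [-0.07, 0, 0.1], [-0.07, 0, 0.1], [-0.07, 0, 0.1], [-0.07, 0, 0.1]]' --jaw '[0.5, 0.5, 0.5, 0.5, 0.5, 0.5, 0.5, 0.5]'

```text
time: 11.78
tool_pos: [0.5047, 0.1884, 0.0711]
tool_rot: [3.105, -0.264, 0.06]
contact_force: [-0.2, 0.9, -0.4]
opening: 0.0462
grip_force: 0.0
```

No contact. I'll close gently at first, then firmly.

Emit:
apply_moves --delta_pos '[[0, 0, 0], [0, 0, 0], [0, 0, 0], [0, 0, 0], [0, 0, 0], [0, 0, 0], [0, 0, 0]]' --dr '[[0, 0, 0], [0, 0, 0], [0, 0, 0], [0, 0, 0], [0, 0, 0], [0, 0, 0], [0, 0, 0]]' --jaw '[0.3, 0.2, 0.1, 0.05, 0.05, 0.05, 0.05]' --force 20

```text
time: 12.37
tool_pos: [0.5045, 0.1884, 0.071]
tool_rot: [3.105, -0.264, 0.06]
contact_force: [-2.3, -0.2, 4.7]
opening: 0.0162
grip_force: 20.0
```

Emit:
apply_moves --delta_pos '[[0, 0, 0], [0, 0, 0], [0, 0, 0]]' --dr '[[0, 0, 0], [0, 0, 0], [0, 0, 0]]' --jaw '[0.05, 0.05, 0.05]' --force 55

```text
time: 12.62
tool_pos: [0.5045, 0.1884, 0.071]
tool_rot: [3.105, -0.264, 0.06]
contact_force: [-3.5, 0.2, 6.1]
opening: 0.0158
grip_force: 55.0
```

Emit:
apply_moves --delta_pos '[[-0.012, 0, 0.017], [-0.024, 0, 0.034], [-0.037, 0, 0.053], [-0.05, 0, 0.071], [-0.063, 0, 0.09], [-0.07, 0, 0.1], [-0.07, 0, 0.1]]' --dr '[[0, 0, 0], [0, 0, 0], [0, 0, 0], [0, 0, 0], [0, 0, 0], [0, 0, 0], [0, 0, 0]]' --jaw '[0.05, 0.05, 0.05, 0.05, 0.05, 0.05, 0.05]'

```text
time: 13.2
tool_pos: [0.4763, 0.1886, 0.112]
tool_rot: [3.105, -0.265, 0.06]
contact_force: [-0.3, -0.2, -1.5]
opening: 0.0159
grip_force: 55.0
```

Emit:
apply_moves --delta_pos '[[0, 0, 0.05], [0, 0, 0.12], [0, 0, 0.2], [0, 0, 0.27], [0, 0, 0.3], [0, 0, 0.3]]' --dr '[[0, 0, 0], [0, 0, 0], [0, 0, 0], [0, 0, 0], [0, 0, 0], [0, 0, 0]]' --jaw '[0.05, 0.05, 0.05, 0.05, 0.05, 0.05]'

```text
time: 13.7
tool_pos: [0.4782, 0.1888, 0.2341]
tool_rot: [3.106, -0.27, 0.059]
contact_force: [0.2, 0.0, -0.5]
opening: 0.0159
grip_force: 55.0
```

```bash
python3 -c "
from lid import *
M,im,st=run('w10'); _,s,_=snap('scene','scene10'); snap('side','side10')
T=R.from_euler('xyz',st['tool_rot']).as_matrix(); print(T); print(st['opening'],st['grip_force'])
S=model('scene');print(proj(S,st['tool_pos']),proj(model('side'),st['tool_pos']))
" | grep -v "0 \["
```

```text
13.7 [0.4782 0.1888 0.2341] [ 3.1061 -0.27    0.0592] [ 0.2858  0.1875  1.7507 -0.1164  0.9508  1.8579] [ 0.2302  0.0165 -0.5058]
bar [ 283  188   63   82 4806] [314.1841 227.5085] ((314.0, 228.5), (81.0, 62.0), 90.0)
[[ 0.9621  0.0497  0.2682]
 [ 0.057  -0.9982 -0.0197]
 [ 0.2668  0.0342 -0.9632]]
0.01589138332221313 54.98757004737854
[267.3822 254.6788] [312.9965 123.9448]
```

The lid is held and clear of its rest. Before placing it, I'll refine the tub centre from the stored views with radial edges and measure the lid in the tool frame.

```bash
cat > tub.py <<'E'
from h import *
from scipy.optimize import least_squares
np.set_printoptions(precision=4,suppress=True)
def edges(M,im,c3,ax,ay,r,angs,w=.006):
    g=cv2.GaussianBlur(im,(3,3),0).astype(float); out=[]
    rr=np.linspace(r-w,r+w,41)
    for a in angs:
        uv=np.array([proj(M,c3+(ax*np.cos(a)+ay*np.sin(a))*q) for q in rr])
        if uv.min()<2 or uv[:,0].max()>637 or uv[:,1].max()>477: continue
        v=np.array([cv2.remap(g.astype(np.float32),uv[:,:1].astype(np.float32),uv[:,1:].astype(np.float32),1)[:,0]])[0]
        d=np.abs(v[4:]-v[:-4]).sum(1); k=d.argmax()
        if d[k]>40: out.append((a,rr[k+2]))
    return out
def fit(E):
    f=least_squares(lambda p:[r-(p[2]+p[0]*np.cos(a)+p[1]*np.sin(a)) for a,r in E],[0,0,E[0][1]],loss="soft_l1",f_scale=.0007); return f.x,np.median(np.abs(f.fun)),len(E)
E
python3 - <<'E'
from tub import *
X,Y=np.eye(3)[0],np.eye(3)[1]
w=dict(w1=([.478,-.099,.251],[3.141,0,.438]),w3=([.4812,-.1724,.168],[-3.1402,.0005,.4343]),w4=([.4389,-.0031,.2493],[-3.1416,-.0014,.4383]))
for n in ("w1","w3","w4","scene4","side4"):
    im=cv2.imread(f"pics/{n}.png")
    if n in w: M=model("wrist",dict(tool_pos=np.array(w[n][0]),tool_rot=np.array(w[n][1])))
    else: M=model(n[:-1])
    c=np.array([.4795,-.1735,.083])
    m=im
    angs=[a for a in np.linspace(0,2*np.pi,120) if not(n[0]=="w" and proj(M,c+.065*np.array([np.cos(a),np.sin(a),0]))[1]>265)]
    for _ in range(2):
        E=edges(M,im,c,X,Y,.065,angs); p,e,k=fit(E); c=c+[p[0],p[1],0]
    print(n,c,"r",p[2],e,k)
st=telemetry.observe(); M=model("wrist",st); im=cv2.imread("pics/w10.png")
# lid flange in world (still tilted), expected centre
c,s=np.cos(np.radians(35)),np.sin(np.radians(35)); x=np.array([c,0,s]); z=np.array([-s,0,c])
L=st["tool_pos"]+[.0155,0,-.0085]; cc=L+z*.006
angs=[a for a in np.linspace(0,2*np.pi,120) if proj(M,cc+.071*(x*np.cos(a)+Y*np.sin(a)))[1]<265]
E=edges(M,im,cc,x,Y,.071,angs,.012); print("lid",fit(E)); print([(round(a,2),round(r*1000,1)) for a,r in E][::3])
E
```

```text
w1 [ 0.4812 -0.1692  0.083 ] r 0.06264744708972876 0.0007994142049360595 68
w3 [ 0.4788 -0.1722  0.083 ] r 0.06270238707865101 0.0008759801956015473 68
w4 [ 0.4812 -0.169   0.083 ] r 0.06267533693424061 0.00048167848144561876 64
scene4 [ 0.4776 -0.1678  0.083 ] r 0.0627180139519124 0.000564131428296602 35
side4 [ 0.4836 -0.1794  0.083 ] r 0.06730299874399787 0.0005415729656476909 29
lid (array([0.0004, 0.0013, 0.0724]), np.float64(0.0004759024777769086), 60)
[(np.float64(0.0), np.float64(72.8)), (np.float64(0.16), np.float64(72.8)), (np.float64(0.32), np.float64(72.8)), (np.float64(0.48), np.float64(72.8)), (np.float64(0.63), np.float64(72.8)), (np.float64(0.79), np.float64(74.6)), (np.float64(0.95), np.float64(81.8)), (np.float64(1.11), np.float64(72.8)), (np.float64(1.27), np.float64(78.8)), (np.float64(1.43), np.float64(72.8)), (np.float64(1.58), np.float64(72.2)), (np.float64(4.91), np.float64(70.4)), (np.float64(5.07), np.float64(71.6)), (np.float64(5.23), np.float64(71.6)), (np.float64(5.39), np.float64(78.2)), (np.float64(5.54), np.float64(71.6)), (np.float64(5.7), np.float64(72.2)), (np.float64(5.86), np.float64(72.2)), (np.float64(6.02), np.float64(72.2)), (np.float64(6.18), np.float64(72.2))]
```

```bash
python3 - <<'E'
from tub import *
X,Y=np.eye(3)[0],np.eye(3)[1]
w=dict(w1=([.478,-.099,.251],[3.141,0,.438]),w3=([.4812,-.1724,.168],[-3.1402,.0005,.4343]),w4=([.4389,-.0031,.2493],[-3.1416,-.0014,.4383]))
for n in ("w1","w3","w4","scene4","side4"):
    im=cv2.imread(f"pics/{n}.png")
    M=model("wrist",dict(tool_pos=np.array(w[n][0]),tool_rot=np.array(w[n][1]))) if n in w else model(n[:-1])
    for r in (.061,.065):
      for c0 in ((.4795,-.1735),(.4805,-.170)):
        c=np.array([*c0,.083])
        angs=[a for a in np.linspace(0,2*np.pi,120) if not(n[0]=="w" and proj(M,c+.065*np.array([np.cos(a),np.sin(a),0]))[1]>265)]
        for wd in (.005,.003,.003):
            E=edges(M,im,c,X,Y,r,angs,wd); p,e,k=fit(E); c=c+[p[0],p[1],0]
        print(n,r,c[:2],"r",p[2],e,k)
E
```

```text
w1 0.061 [ 0.4827 -0.1691] r 0.06150703291969593 0.0006032408327840966 64
w1 0.061 [ 0.4827 -0.1691] r 0.061466548605817295 0.0006638511111623363 66
w1 0.065 [ 0.4798 -0.1702] r 0.06380032053347301 0.0007554764540396858 62
w1 0.065 [ 0.4799 -0.1701] r 0.06370328830562667 0.0008346753295847414 59
w3 0.061 [ 0.4814 -0.1713] r 0.06080249282428741 0.00035804885541971393 61
w3 0.061 [ 0.4807 -0.1712] r 0.06102084384451169 0.0006089748477718093 66
w3 0.065 [ 0.4818 -0.1714] r 0.06461010533031254 0.00017739959683704676 58
w3 0.065 [ 0.4828 -0.1692] r 0.06267175715959791 0.0007324792280196842 62
w4 0.061 [ 0.4794 -0.1736] r 0.0611827335624135 0.0007938841934585009 32
w4 0.061 [ 0.4815 -0.1686] r 0.06232350285926561 0.0003783875165298198 62
w4 0.065 [ 0.4816 -0.1687] r 0.06248089244796512 0.000301356942286668 55
w4 0.065 [ 0.4825 -0.1689] r 0.0625512556551037 0.00039091160087594695 55Traceback (most recent call last):
  File "<stdin>", line 12, in <module>
  File "tub.py", line 15, in fit
    f=least_squares(lambda p:[r-(p[2]+p[0]*np.cos(a)+p[1]*np.sin(a)) for a,r in E],[0,0,E[0][1]],loss="soft_l1",f_scale=.0007); return f.x,np.median(np.abs(f.fun)),len(E)
                                                                                        ~^^^
IndexError: list index out of range
```

Emit:
apply_moves --delta_pos '[[0, -0.05, 0], [0, -0.14, 0], [0, -0.24, 0], [0, -0.34, 0], [0, -0.44, 0], [0, -0.54, 0], [0, -0.64, 0], [0, -0.72, 0]]' --dr '[[0, 0.1, 0], [0, 0.25, 0], [0, 0.4, 0], [0, 0.55, 0], [0, 0.7, 0], [0, 0.85, 0], [0, 0.95, 0], [0, 1.0, 0]]' --jaw '[0.05, 0.05, 0.05, 0.05, 0.05, 0.05, 0.05, 0.05]'

```text
time: 14.52
tool_pos: [0.4761, -0.1026, 0.2282]
tool_rot: [3.135, 0.242, 0.058]
contact_force: [0.5, -0.5, -0.5]
opening: 0.0157
grip_force: 55.0
```

Emit:
apply_moves --delta_pos '[[0, -0.06, 0], [0, -0.11, 0], [0, -0.15, 0], [0, -0.17, 0], [0, -0.18, 0], [0, -0.18, 0], [0, -0.18, 0]]' --dr '[[0, 0.1, 0], [0, 0.222, 0], [0, 0.222, 0], [0, 0.222, 0], [0, 0.222, 0], [0, 0.222, 0], [0, 0.222, 0]]' --jaw '[0.05, 0.05, 0.05, 0.05, 0.05, 0.05, 0.05]'

```text
time: 15.1
tool_pos: [0.4763, -0.1708, 0.2309]
tool_rot: [3.141, 0.346, 0.062]
contact_force: [-0.5, 0.2, -1.3]
opening: 0.0159
grip_force: 55.0
```

```bash
cat > lidw.py <<'E'
from tub import *
def lidfit(name):
    M,im,st=snap("wrist",name); print(st["time"],st["tool_pos"],st["tool_rot"],st["contact_force"],st["opening"])
    X,Y=np.eye(3)[0],np.eye(3)[1]; cc=st["tool_pos"]+[.008,.001,-.0099]
    angs=[a for a in np.linspace(0,2*np.pi,120) if proj(M,cc+.071*(X*np.cos(a)+Y*np.sin(a)))[1]<265]
    for _ in range(2):
        E=edges(M,im,cc,X,Y,.071,angs,.008); p,e,k=fit(E); cc=cc+[p[0],p[1],0]
    print("lid flange centre",cc,"r",p[2],e,k,"rel",cc-st["tool_pos"])
E
python3 - <<'E'
from lidw import *
lidfit("w11")
for n in ("scene","side"): snap(n,n+"11")
E
```

```text
15.1 [ 0.4763 -0.1708  0.2309] [3.1411 0.3455 0.0618] [-0.5191  0.1964 -1.2696] 0.01587669044452995
lid flange centre [ 0.4843 -0.1703  0.221 ] r 0.07225048188602251 0.00030652406712110974 60 rel [ 0.0079  0.0005 -0.0099]
```

Emit:
apply_moves --delta_pos '[[-0.008, -0.002, -0.06], [-0.008, -0.002, -0.13], [-0.008, -0.002, -0.19], [-0.008, -0.002, -0.23], [-0.008, -0.002, -0.25], [-0.008, -0.002, -0.262], [-0.008, -0.002, -0.27], [-0.008, -0.002, -0.27]]' --dr '[[0, 0, 0], [0, 0, 0], [0, 0, 0], [0, 0, 0], [0, 0, 0], [0, 0, 0], [0, 0, 0], [0, 0, 0]]' --jaw '[0.05, 0.05, 0.05, 0.05, 0.05, 0.05, 0.05, 0.05]'

```text
time: 15.92
tool_pos: [0.4736, -0.1724, 0.123]
tool_rot: [3.14, 0.346, 0.061]
contact_force: [0.0, 0.1, -0.8]
opening: 0.0159
grip_force: 55.0
```

```bash
python3 - <<'E'
from lidw import *
lidfit("w12")
a=[]
for n in ("scene","side"):
    M,im,st=snap(n,n+"12"); u=proj(M,(.4815,-.171,.09)).astype(int); c=im[max(0,u[1]-65):u[1]+65,u[0]-65:u[0]+65]; a.append(cv2.resize(c,(400,400),interpolation=cv2.INTER_CUBIC)); print(u)
cv2.imwrite("pics/c12.png",np.hstack(a))
E
```

```text
15.9167 [ 0.4736 -0.1724  0.123 ] [3.1404 0.3457 0.0613] [ 0.0355  0.0713 -0.7571] 0.015891621320769933
lid flange centre [ 0.4821 -0.1718  0.1131] r 0.07176823131701414 0.00039816441568237687 60 rel [ 0.0085  0.0006 -0.0099]
[395 220]
[235 287]
```

Emit:
apply_moves --delta_pos '[[0, 0.001, -0.01], [0, 0.001, -0.018], [0, 0.001, -0.025], [0, 0.001, -0.032], [0, 0.001, -0.037], [0, 0.001, -0.04], [0, 0.001, -0.04]]' --dr '[[0, 0, 0], [0, 0, 0], [0, 0, 0], [0, 0, 0], [0, 0, 0], [0, 0, 0], [0, 0, 0]]' --jaw '[0.05, 0.05, 0.05, 0.05, 0.05, 0.05, 0.05]'

```text
time: 16.65
tool_pos: [0.4731, -0.172, 0.1063]
tool_rot: [3.141, 0.347, 0.061]
contact_force: [-0.7, 0.4, -1.1]
opening: 0.0152
grip_force: 55.0
```

Emit:
apply_moves --delta_pos '[[0, 0, -0.003], [0, 0, -0.006], [0, 0, -0.009], [0, 0, -0.009]]' --dr '[[0, 0, 0], [0, 0, 0], [0, 0, 0], [0, 0, 0]]' --jaw '[0.05, 0.05, 0.05, 0.05]'

```text
time: 16.98
tool_pos: [0.4732, -0.1721, 0.1029]
tool_rot: [3.141, 0.347, 0.061]
contact_force: [-0.4, -0.3, -0.9]
opening: 0.0156
grip_force: 55.0
```

Emit:
apply_moves --delta_pos '[[0, 0, -0.003], [0, 0, -0.006], [0, 0, -0.009], [0, 0, -0.009]]' --dr '[[0, 0, 0], [0, 0, 0], [0, 0, 0], [0, 0, 0]]' --jaw '[0.05, 0.05, 0.05, 0.05]'

```text
time: 17.32
tool_pos: [0.4727, -0.1722, 0.0996]
tool_rot: [3.141, 0.348, 0.061]
contact_force: [-3.0, -0.7, 2.9]
opening: 0.0155
grip_force: 55.0
```

Emit:
apply_moves --delta_pos '[[-0.002, 0, -0.003], [-0.002, 0, -0.005], [-0.002, 0, -0.006], [-0.002, 0, -0.006]]' --dr '[[0, 0, 0], [0, 0, 0], [0, 0, 0], [0, 0, 0]]' --jaw '[0.05, 0.05, 0.05, 0.05]'

```text
time: 17.65
tool_pos: [0.4725, -0.1722, 0.097]
tool_rot: [3.141, 0.347, 0.061]
contact_force: [-1.3, -1.6, 3.1]
opening: 0.0158
grip_force: 55.0
```

Emit:
apply_moves --delta_pos '[[0, 0, -0.003], [0, 0, -0.005], [0, 0, -0.006], [0, 0, -0.006]]' --dr '[[0, 0, 0], [0, 0, 0], [0, 0, 0], [0, 0, 0]]' --jaw '[0.05, 0.05, 0.05, 0.05]'

```text
time: 17.98
tool_pos: [0.4724, -0.172, 0.0941]
tool_rot: [3.141, 0.347, 0.061]
contact_force: [-1.8, -0.4, -1.7]
opening: 0.0157
grip_force: 55.0
```

```bash
python3 - <<'E'
from lidw import *
lidfit("w13"); st=telemetry.observe(); print(st["torque"])
E
```

```text
17.9833 [ 0.4724 -0.172   0.0941] [3.1412 0.3468 0.0612] [-1.8291 -0.3738 -1.7309] 0.0157368361089328
lid flange centre [ 0.481  -0.1714  0.0842] r 0.0717780167833511 0.00036660797440693504 60 rel [ 0.0085  0.0006 -0.0099]
[-0.2253 -0.1408  0.0518]
```

Emit:
apply_moves --delta_pos '[[0, 0, -0.003], [0, 0, -0.005], [0, 0, -0.006], [0, 0, -0.006]]' --dr '[[0, 0, 0], [0, 0, 0], [0, 0, 0], [0, 0, 0]]' --jaw '[0.05, 0.05, 0.05, 0.05]'

```text
time: 18.37
tool_pos: [0.4725, -0.172, 0.0935]
tool_rot: [3.14, 0.346, 0.061]
contact_force: [-3.7, 0.8, 8.6]
opening: 0.0154
grip_force: 55.0
```

Emit:
apply_moves --delta_pos '[[0, 0, -0.003], [0, 0, -0.006], [0, 0, -0.009], [0, 0, -0.009]]' --dr '[[0, 0, 0], [0, 0, 0], [0, 0, 0], [0, 0, 0]]' --jaw '[0.05, 0.05, 0.05, 0.05]'

```text
time: 18.7
tool_pos: [0.4725, -0.172, 0.0934]
tool_rot: [3.139, 0.346, 0.06]
contact_force: [-7.1, 3.5, 33.2]
opening: 0.0158
grip_force: 55.0
```

Stiff at 33 N with no further travel, so the lid is probably home. I'll unload, release, back away and check.

Emit:
apply_moves --delta_pos '[[0, 0, 0.008], [0, 0, 0.012], [0, 0, 0.012], [0, 0, 0.012], [0, 0, 0.012], [0, 0, 0.012]]' --dr '[[0, 0, 0], [0, 0, 0], [0, 0, 0], [0, 0, 0], [0, 0, 0], [0, 0, 0]]' --jaw '[0.05, 0.05, 0.2, 0.35, 0.5, 0.5]'

```text
time: 19.2
tool_pos: [0.4726, -0.1721, 0.0932]
tool_rot: [3.141, 0.347, 0.061]
contact_force: [0.1, 0.5, 0.4]
opening: 0.0341
grip_force: 0.0
```

Emit:
apply_moves --delta_pos '[[0.01, 0, 0.03], [0.02, 0, 0.07], [0.02, 0, 0.15], [0.02, 0, 0.23], [0.02, 0, 0.3], [0.02, 0, 0.36], [0.02, 0, 0.38], [0.02, 0, 0.38]]' --dr '[[0, 0, 0], [0, 0, 0], [0, 0, 0], [0, -0.2, 0], [0, -0.4, 0], [0, -0.6, 0], [0, -0.69, 0], [0, -0.69, 0]]' --jaw '[0.5, 0.5, 0.5, 0.5, 0.5, 0.5, 0.5, 0.5]'

```text
time: 19.87
tool_pos: [0.4803, -0.1726, 0.2489]
tool_rot: [3.117, -0.005, 0.056]
contact_force: [0.2, -0.5, 0.4]
opening: 0.0456
grip_force: 0.0
```

```bash
python3 - <<'E'
from tub import *
M,im,st=snap("wrist","w14"); print(st["time"],st["tool_pos"],st["tool_rot"])
a=[]
for n in ("scene","side"):
    Mn,i,_=snap(n,n+"14"); u=proj(Mn,(.4815,-.171,.06)).astype(int); a.append(cv2.resize(i[u[1]-50:u[1]+50,u[0]-50:u[0]+50],(400,400),interpolation=cv2.INTER_CUBIC))
b=cv2.resize(im[:200],(800,250)) if 0 else im[:200]
c=np.zeros((600,800,3),np.uint8); c[:400]=np.hstack(a); c[400:,:640]=b; cv2.imwrite("pics/c14.png",c)
E
```

```text
19.8667 [ 0.4803 -0.1726  0.2489] [ 3.1169 -0.0047  0.0564]
```

View pics/c14.png

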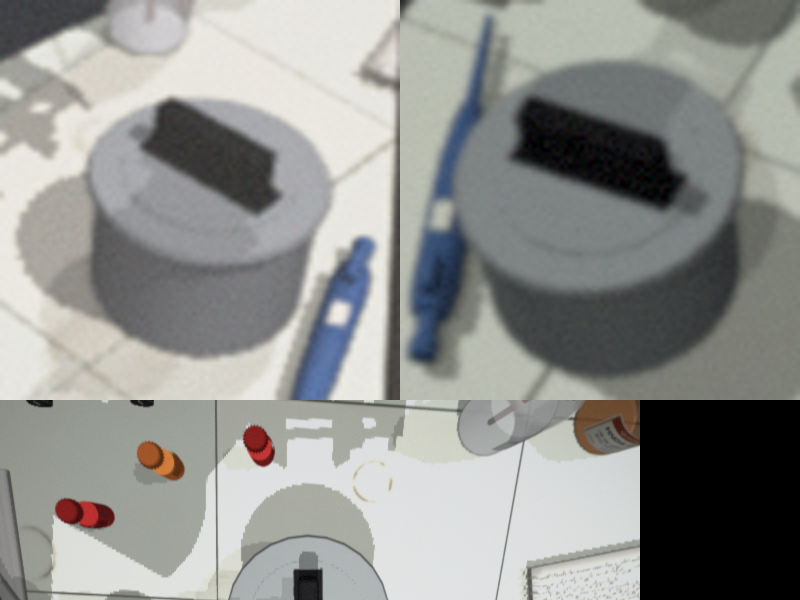

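The lid sits on the rim and looks level in both views. To be sure it is home, I'll press vertically on the handle's middle with closed fingers and read the contact height, which should be 123 mm.

Emit:
apply_moves --delta_pos '[[0.002, 0.002, -0.06], [0.002, 0.002, -0.13], [0.002, 0.002, -0.2], [0.002, 0.002, -0.25], [0.002, 0.002, -0.28], [0.002, 0.002, -0.29], [0.002, 0.002, -0.29], [0.002, 0.002, -0.29]]' --dr '[[0.045, 0, 0], [0.045, 0, 0], [0.045, 0, 0], [0.045, 0, 0], [0.045, 0, 0], [0.045, 0, 0], [0.045, 0, 0], [0.045, 0, 0]]' --jaw '[0.3, 0.1, 0, 0, 0, 0, 0, 0]' --force 20

```text
time: 20.68
tool_pos: [0.4816, -0.1712, 0.129]
tool_rot: [-3.14, 0.002, 0.058]
contact_force: [-0.6, 0.4, 0.4]
opening: 0.0013
grip_force: 0.0
```

Emit:
apply_moves --delta_pos '[[0, 0, -0.004], [0, 0, -0.008], [0, 0, -0.011], [0, 0, -0.011]]' --dr '[[0, 0, 0], [0, 0, 0], [0, 0, 0], [0, 0, 0]]' --jaw '[0, 0, 0, 0]'

```text
time: 21.02
tool_pos: [0.4814, -0.1713, 0.1253]
tool_rot: [-3.141, 0.0, 0.057]
contact_force: [-0.2, 0.1, 0.7]
opening: 0.0006
grip_force: 0.0
```

Emit:
apply_moves --delta_pos '[[0, 0, -0.003], [0, 0, -0.006], [0, 0, -0.008], [0, 0, -0.008]]' --dr '[[0, 0, 0], [0, 0, 0], [0, 0, 0], [0, 0, 0]]' --jaw '[0, 0, 0, 0]'

```text
time: 21.35
tool_pos: [0.4815, -0.1714, 0.1232]
tool_rot: [-3.141, -0.0, 0.057]
contact_force: [-2.9, 1.7, 10.7]
opening: 0.0006
grip_force: 5.4
```

Emit:
apply_moves --delta_pos '[[0, 0, -0.003], [0, 0, -0.006], [0, 0, -0.006], [0, 0, -0.006]]' --dr '[[0, 0, 0], [0, 0, 0], [0, 0, 0], [0, 0, 0]]' --jaw '[0, 0, 0, 0]'

```text
time: 21.68
tool_pos: [0.4816, -0.1714, 0.1231]
tool_rot: [3.141, -0.002, 0.058]
contact_force: [-9.7, 4.9, 29.8]
opening: 0.0004
grip_force: 14.6
```

Emit:
apply_moves --delta_pos '[[0, 0, 0.02], [0, 0, 0.06], [0, 0, 0.14], [0, 0, 0.22], [0, 0, 0.3], [0, 0, 0.35], [0, 0, 0.35], [0, 0, 0.35]]' --dr '[[0, 0, 0], [0, 0, 0], [0, 0, 0], [0, 0, 0], [0, 0, 0], [0, 0, 0], [0, 0, 0], [0, 0, 0]]' --jaw '[0, 0, 0, 0, 0, 0, 0, 0]'

```text
time: 22.35
tool_pos: [0.4817, -0.1715, 0.2604]
tool_rot: [3.141, -0.001, 0.057]
contact_force: [-0.8, -0.5, -0.3]
opening: 0.0006
grip_force: 0.0
```

The handle top held at 123.1 mm under 30 N, so the lid is home and level.

```bash
python3 -c "
from cell import job
print(job.hand_in())"
```

```text
the job is handed in; nothing more can be done
None
```

The vial stands upright in the tub, the lid is pressed fully home (handle top held at 123 mm under 30 N, where 123 mm means seated), and the job was handed in at about 22 s; no verdict came back.

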